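Centre a specimen vial on the balance pan and log its weight

TASK

The small glass vial stands off-centre on the pan of the bench balance, so its reading is not true. Without pinching, lifting or toppling it, nudge it with light taps of the fingertips until it stands upright wholly inside the engraved ring in the middle of the pan, then take the fingers away and let it stand still for a moment. Only then press the blue key fully down and let it up again to log the weight; do not lean on the pan, leave the grey power key alone and do not disturb the things round the balance.

Things in the scene. Friction and masses are not known exactly. Their poses are not given: they have to be found in the camera images.
- vial: glass specimen vial with a red-topped white cap, standing on the pan; 25 mm diameter, 58 mm tall, 35 to 55 g; origin at the centre of its underside, z up. It is narrow and topples if pushed high; pushed slowly within about 10 mm of its foot it slides. At the start its axis is 16 to 25 mm from the middle of the pan, in any direction
- balance: white bench balance, 210 mm deep (x) by 150 mm wide (y), housing 47 mm high, fixed to the table; origin at the centre of its underside, its x axis points from its front (keys, display) to its back; the pan lies behind the display, centred at x = +40 mm, y = 0
- pan_mid (a point): middle of the round steel weighing pan, on its top face, 63.5 mm above the table. The pan is a flat disc of 80 mm diameter and 4.5 mm thick with no rim, clear of the housing by 12 mm, and rocks softly by up to 3 degrees. An engraved ring of 36 mm inner diameter marks the middle
- pan: the same weighing pan as a body; its origin lies on its axis 6.5 mm under its top face
- log_key (a joint): travel of the blue key in m: 0 released, 0.004 fully down; a spring, about 0.7 N to start and 3 N at the stop, it pushes itself back
- log_key_top (a point): centre of the top face of the blue key (22 mm along balance x, 36 mm along balance y), which stands 7 mm proud of the control deck at the balance's right front; the deck slopes down to the front by 10 degrees and the key travels square to it
- power_key (a joint): travel of the small grey power key in m: 0 released, 0.004 fully down; not to be pressed
- power_key_top (a point): centre of the top face of the grey key (16 x 16 mm), 80 mm to the left of the blue key
- white_dropper: white dropper bottle, 32 mm diameter, 95 mm tall, left of the balance; origin under its centre
- slim_vial: slim vial with red-topped cap, 23 mm diameter, 64 mm tall, on the table right of the balance; origin under its centre
- squat_jar: specimen jar with white cap, 47 mm diameter, 74 mm tall, on the table right of the balance; origin under its centre
- small_forceps: steel forceps, 106 mm long (along their y), 14 mm wide, 9 mm high, lying left of the balance; origin under the centre
Things that resemble listed ones, but are neither listed nor needed, are in the scene too. What is shaped like the vial but black or turquoise is not meant.

How it is judged:
By the outcome, as a careful person would: the job done as asked, in the order asked, and still so for the second after the job is handed in, with the robot touching nothing.
It also fails if it takes over 51 s, if anything falls off the work surface, if the arm or the gripper's body presses on something with over 40 N, if the wrist force passes 120 N, or if a joint passes its speed limit or range.

ROBOT

A 6-joint arm with a two-finger parallel gripper is mounted at the origin on a cart in front of the work surface, level with it; the furniture and walls round the work are solid. World frame = base frame: x ahead of the robot, y to its left, z up, the work surface at z = 0. Lengths are in m, angles in rad, forces in N, time in s.
With the tool pointing down it reaches from about 0.275 to 0.825 m from the base axis. Payload 4.9 kg.
Tool frame: the origin (TCP) lies midway between the tips of the shut fingers; the grasp point (between the pads) lies 19 mm behind it (grip_point_offset is the distance from the TCP to the grasp point, in m); z points along the fingers, y is the line along which they close (so a half turn about z gives the same grasp; the last joint's range is limited). The gripper opens to 85 mm and grips with 20 to 120 N. Pads are 22 mm wide; open, the fingers measure 114 mm over their backs; the gripper's body (76 mm by 85 mm) begins 54 mm behind the grasp point. The pads swing forward as they close: fully open they stand 13 mm farther back than shut.
Start: joints at [-1.483, 0.326, -0.193, 1.052, 0, 1.437], TCP at [0.121, -0.537, 0.231] pointing down, gripper open.
Joint ranges: [-2.65, 2.65], [-0.97, 1.79], [-1.3, 1.35], [-1.93, 2.1], [-1.47, 1.37], [-3.14, 3.14]. Speed limits (rad/s): [2.57, 2.57, 3.14, 3.14, 3.14, 3.14].

INTERFACE

Orientations are given as a rotation vector (axis times angle).
In Python, from cell import * gives the robot as it stands. Calls block until the motion is done:
- movep(position, orientation): joint-space move of the TCP to a pose.
- move_l(position, velocity=0.15, rot=None, until_force=None): straight line of the TCP; rot=None keeps the orientation; velocity is the mean speed in m/s. With until_force (N) it stops when the force on the tool has changed by that much, and returns True; else False.
- set_joints(angles): joint-space move.
- let_go() and grab(newtons=None): open the fingers fully, or close them until they stop; newtons is the grip in N (None keeps the last).
- sleep(seconds).
- ik(position, orientation): joint angles nearest the present ones, or None.
- get_state(): the state.
- grab_frame(name): name is "scene" or "side" or "wrist"; returns a dict with "img" (400x640x3 uint8, red, green, blue), "fx", "fy", "cx", "cy" (pixels), "cam_to_world" (4x4, takes a point from camera to world coordinates); the wrist camera has in their place "T_tool_cam" (4x4, takes a point from camera to tool coordinates, whose origin is the TCP and whose axes are the flange's). Camera axes: x right, y down, z forward; pixel columns grow to the right and rows downward; lengths in m; the calibration is good to about 2 mm. A picture is of the moment at which its call begins: read the wrist's pose just before it. There is no depth.
A pose or a line that the arm cannot do raises MotionError and nothing moves.
- sign_off(): hands the job in; it is judged then, once.
Trained networks look in the newest picture that a camera, given by its name, has taken for a name from the list of things; names that differ only in an ending like _2 or _b are one class to them, and where a whole thing is asked for, a point or a joint stands for the part that bears it (a point fixed in the world has none). Each returns a list of dicts, best first, with "score" (0 to 1); they miss things now and then, are a little off and sometimes report something else, mostly with a low value. They report only what shows in the picture. A call takes as long as a camera call. They do not tell look-alikes from the thing itself.
- spot_in(camera, name): "centre" ([column, row] in pixels, amid what is visible of it).
- silhouettes(camera, name): "mask" (400x640 bool, what is visible of it) and "centre" ([column, row] in pixels, amid what is visible of it).
- tip_of(camera, name): "centre" ([column, row] in pixels: a listed point, or the origin of a listed thing).
The state is a dict: "clock": time; "q": joint angles; "joint_velocities": joint speeds; "tau": joint torques, N m; "position": TCP position; "eef_rot": TCP orientation; "contact_force": force on the tool from outside, world axes, zero at the start; "wrist_torque": the same for the moment, N m; "finger_gap": opening from 0.0 (shut) to 1.0 (fully open); "grasp_force": force on a finger pad.
Only numpy, scipy, OpenCV 4.12 (cv2) and the standard library are available. Lean on these libraries where they do the work, as an engineer would, in place of code of your own. Each camera call takes 0.05 s, during which the arm holds its last target. There are 200 camera calls.

## Working session

There is one attempt and no reset: what is moved stays moved. The work goes in short steps, each a Python script; the robot and the scene stay as the last script left them, time stands still between calls to the robot, and variables do not carry over. Pictures are saved under pics/ and viewed, at most 10 in all, crops included, and the job is handed in when it is done.

```bash
ls; mkdir -p pics; python3 - <<'E'
from cell import *
import cv2,numpy as np
for c in ["scene","side"]:
    f=grab_frame(c); cv2.imwrite(f"pics/{c}0.png",f["img"][:,:,::-1])
    print(c,f["fx"],f["fy"],f["cx"],f["cy"],np.round(f["cam_to_world"],4).tolist())
    for n in ["vial","pan_mid","log_key_top","power_key_top","balance","slim_vial","squat_jar","white_dropper"]:
        print(n,[(np.round(d["centre"],1).tolist(),round(d["score"],2)) for d in tip_of(c,n)[:4]])
s=get_state();print(s["clock"],s["position"],s["eef_rot"],s["finger_gap"])
E
```

```text
pics
scene 489.66864300730595 489.66864300730595 327.52826513800835 191.75755335921758 [[0.6127, -0.3908, 0.6869, -0.2908], [-0.7901, -0.2848, 0.5428, -0.9475], [-0.0164, -0.8753, -0.4833, 0.6146], [0.0, 0.0, 0.0, 1.0]]
vial [([337.1, 270.1], 0.88), ([429.4, 215.8], 0.63), ([351.1, 188.5], 0.5)]
pan_mid [([354.8, 189.1], 0.65)]
log_key_top []
power_key_top []
balance [([339.4, 213.3], 0.61)]
slim_vial [([393.5, 236.1], 0.83)]
squat_jar [([355.9, 246.6], 0.77)]
white_dropper [([342.6, 186.6], 0.54)]
side 389.391776467266 389.391776467266 315.7284670589653 199.90136814588652 [[0.8749, -0.2696, 0.4022, 0.1526], [-0.4843, -0.4846, 0.7285, -0.9751], [-0.0015, -0.8322, -0.5545, 0.5618], [0.0, 0.0, 0.0, 1.0]]
vial [([331.8, 210.0], 0.85), ([272.5, 293.6], 0.77), ([325.7, 184.1], 0.74), ([408.0, 259.3], 0.53)]
pan_mid [([342.4, 204.2], 0.96)]
log_key_top [([281.7, 220.6], 0.46)]
power_key_top [([286.0, 200.1], 0.59), ([339.0, 210.1], 0.15)]
balance [([322.6, 227.2], 0.73)]
slim_vial [([356.0, 270.8], 0.75)]
squat_jar [([309.9, 271.0], 0.58)]
white_dropper [([346.5, 198.8], 0.69)]
0.9 [ 0.12099641 -0.53652901  0.23130047] [-3.12228395e+00 -3.47732911e-01  5.88976023e-05] 1.0027576754488396
```

View both.

```bash
python3 - <<'E'
import cv2,numpy as np
a=cv2.imread("pics/scene0.png")[120:320,230:490];b=cv2.imread("pics/side0.png")[140:320,220:440]
a=cv2.resize(a,(800,600)) if 0 else cv2.resize(a,None,fx=3,fy=3,interpolation=2);b=cv2.resize(b,None,fx=3.3,fy=3.3,interpolation=2)
cv2.imwrite("pics/a.png",a[:600,:800]);cv2.imwrite("pics/b.png",b[:600,:800])
E
```

```text
(no output)
```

View pics/a.png

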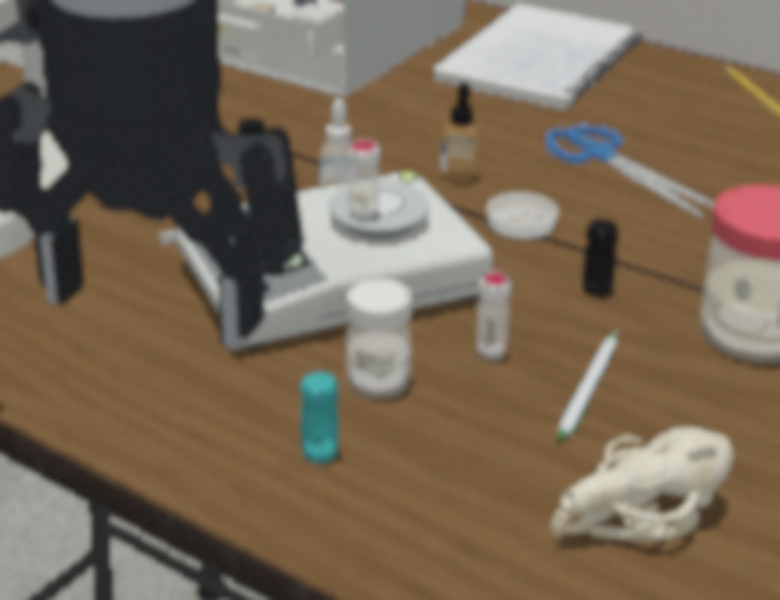

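View pics/b.png

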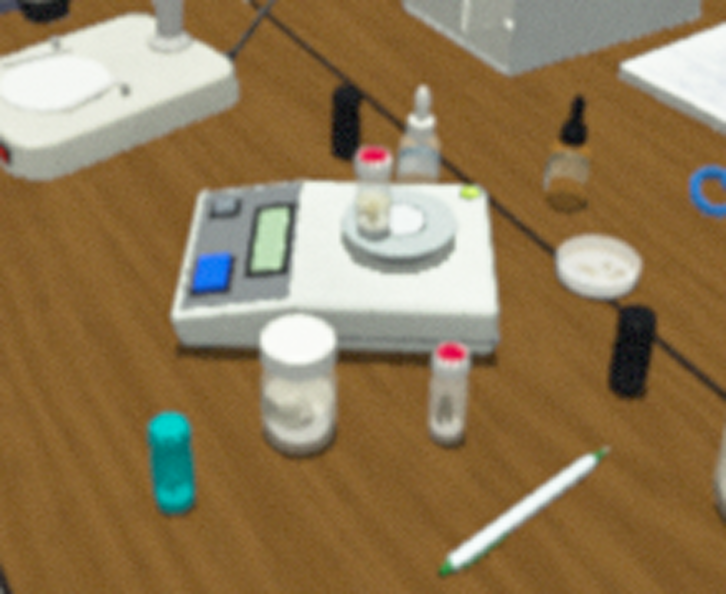

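```bash
cat > h.py <<'E'
from cell import *
import cv2,numpy as np
from scipy.spatial.transform import Rotation as R
def ray(f,px,z,T=None):
    T=f["cam_to_world"] if T is None else T
    d=T[:3,:3]@np.array([(px[0]-f["cx"])/f["fx"],(px[1]-f["cy"])/f["fy"],1]);o=T[:3,3]
    return o+d*(z-o[2])/d[2]
def wrist():
    s=get_state();f=grab_frame("wrist");T=np.eye(4);T[:3,:3]=R.from_rotvec(s["eef_rot"]).as_matrix();T[:3,3]=s["position"]
    f["T"]=T@f["T_tool_cam"];return f
def down(yaw): # tool z down, tool y (closing line) along heading yaw+90deg
    return (R.from_euler('z',yaw)*R.from_euler('x',np.pi)).as_rotvec()
E
python3 - <<'E'
from h import *
f=grab_frame("side")
for n,p,z in [("pan",(342.4,204.2),.0635),("vial",(331.8,210),.0635),("vcap",(333,187.2),.1215),("blue",(283.8,222.5),.045),("grey",(288,202.5),.045),("slim",(356,270.8),0),("jar",(309.9,271),0),("dropper",(346.5,198.8),0)]:
    print(n,np.round(ray(f,p,z),4))
f=wrist();print(np.round(f["T_tool_cam"],3).tolist(),f["fx"])
print(R.from_rotvec(get_state()["eef_rot"]).as_matrix().round(2).tolist())
p=ray(grab_frame("side"),(342.4,204.2),.0635)
for yaw in np.radians([-90,-60,-30,0,30,60,90,120]):
    for z in (.067,.25):
        print(np.degrees(yaw),z,ik([p[0],p[1],z],down(yaw)))
E
```

```text
pan [ 0.5584 -0.3654  0.0635]
vial [ 0.5257 -0.3733  0.0635]
vcap [ 0.5281 -0.3718  0.1215]
blue [ 0.4226 -0.3406  0.045 ]
grey [ 0.4647 -0.274   0.045 ]
slim [ 0.5055 -0.5056  0.    ]
jar [ 0.4229 -0.4604  0.    ]
dropper [ 0.6329 -0.2717  0.    ]
[[0.0, -0.949, -0.317, 0.081], [1.0, 0.0, -0.0, -0.002], [0.0, -0.317, 0.949, -0.142], [0.0, 0.0, 0.0, 1.0]] 295.6073257500854
[[0.98, 0.22, -0.0], [0.22, -0.98, -0.0], [-0.0, -0.0, -1.0]]
-90.0 0.067 [-0.68987653  0.67518456 -0.06040561  0.83520615  0.         -2.26067286]
-90.0 0.25 [-0.68987653  0.54256794  0.19152612  1.21975451  0.         -2.26067286]
-59.99999999999999 0.067 [-0.68987653  0.67518456 -0.06040561  0.83520615  0.         -2.78427164]
-59.99999999999999 0.25 [-0.68987653  0.54256794  0.19152612  1.21975451  0.         -2.78427164]
-29.999999999999996 0.067 [-0.68987653  0.67518456 -0.06040561  0.83520615  0.          2.97531489]
-29.999999999999996 0.25 [-0.68987653  0.54256794  0.19152612  1.21975451  0.          2.97531489]
0.0 0.067 [-0.68987653  0.67518456 -0.06040561  0.83520615  0.          2.45171612]
0.0 0.25 [-0.68987653  0.54256794  0.19152612  1.21975451  0.          2.45171612]
29.999999999999996 0.067 [-0.68987653  0.67518456 -0.06040561  0.83520615  0.          1.92811734]
29.999999999999996 0.25 [-0.68987653  0.54256794  0.19152612  1.21975451  0.          1.92811734]
59.99999999999999 0.067 [-0.68987653  0.67518456 -0.06040561  0.83520615  0.          1.40451857]
59.99999999999999 0.25 [-0.68987653  0.54256794  0.19152612  1.21975451  0.          1.40451857]
90.0 0.067 [-0.68987653  0.67518456 -0.06040561  0.83520615  0.          0.88091979]
90.0 0.25 [-0.68987653  0.54256794  0.19152612  1.21975451  0.          0.88091979]
119.99999999999999 0.067 [-0.68987653  0.67518456 -0.06040561  0.83520615  0.          0.35732102]
119.99999999999999 0.25 [-0.68987653  0.54256794  0.19152612  1.21975451  0.          0.35732102]
```

```bash
python3 - <<'E'
from h import *
y=np.radians(13);d=np.array([np.cos(y),np.sin(y),0])
grab(20)
movep(np.array([.553,-.367,.23])-.06*d,down(y))
f=wrist();cv2.imwrite("pics/w1.png",f["img"][:,:,::-1])
for n in ["vial","pan_mid","log_key_top","power_key_top"]:
    z={"vial":.0635,"pan_mid":.0635}.get(n,.045)
    for dd in tip_of("wrist",n)[:3]: print(n,np.round(dd["centre"],1),round(dd["score"],2),ray(f,dd["centre"],z,f["T"]).round(4))
for n in ["vial","pan"]:
    for dd in silhouettes("wrist",n)[:2]:
        m=dd["mask"];ys,xs=np.where(m);print(n,dd["centre"],dd["score"],xs.min(),xs.max(),ys.min(),ys.max())
s=get_state();print(s["clock"],s["position"],s["finger_gap"])
np.save("T1.npy",f["T"]);print(f["fx"],f["cx"],f["cy"])
E
```

```text
vial [466.9  85.6] 0.96 [ 0.6191 -0.4943  0.0635]
vial [176.8  23.3] 0.66 [ 0.6097 -0.2154  0.0635]
vial [358.3 286. ] 0.58 [ 0.3758 -0.4505  0.0635]
pan_mid [324.4 127.9] 0.6 [ 0.5491 -0.3681  0.0635]
vial [317.3, 151.4] 0.95 303 329 134 168
vial [160.5, 14.8] 0.92 133 185 0 36
pan [328.5, 118.3] 0.96 285 361 84 162
3.6667 [ 0.49409473 -0.38101145  0.23006851] 0.0003660964546324249
295.6073257500854 323.2392583464629 201.6679558176399
```

View pics/w1.png

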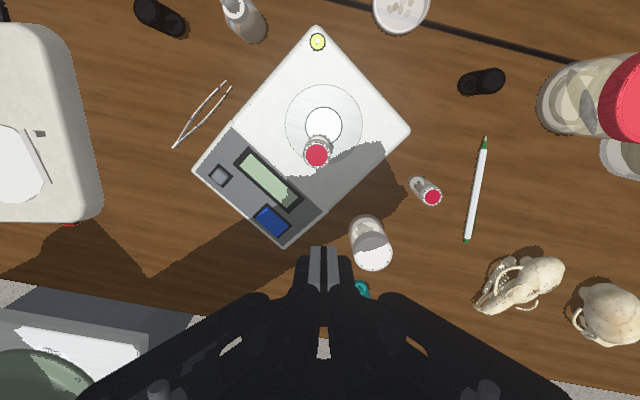

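```bash
python3 - <<'E'
from h import *
T=np.load("T1.npy");f=dict(fx=295.607,fy=295.607,cx=323.239,cy=201.668)
P={n:ray(f,p,z,T) for n,p,z in [("pan",(323.2,123.8),.0635),("cap",(316.5,154.5),.1215),("blue",(271,220.5),.045),("grey",(219.5,175.5),.045),("slimcap",(432.5,197),.064),("jarcap",(374,256),.074)]}
for n in P: print(n,P[n].round(4))
v=P["pan"]-P["cap"];print(np.hypot(*v[:2])*1e3,np.degrees(np.arctan2(v[1],v[0])))
e=P["grey"]-P["blue"];print(np.hypot(*e[:2]),np.degrees(np.arctan2(e[1],e[0])))
print("tcp px",(lambda c:(f["fx"]*c[0]/c[2]+f["cx"],f["fy"]*c[1]/c[2]+f["cy"]))(np.linalg.inv(T)[:3]@np.array([.49409,-.38101,.23007,1])))
E
```

```text
pan [ 0.5527 -0.366   0.0635]
cap [ 0.5305 -0.3653  0.1215]
blue [ 0.4287 -0.3306  0.045 ]
grey [ 0.4699 -0.2645  0.045 ]
slimcap [ 0.5039 -0.4999  0.064 ]
jarcap [ 0.4248 -0.4545  0.074 ]
22.219558890141087 -1.921577630253139
0.07795298284748862 58.09855773532373
tcp px (np.float64(325.93512778706537), np.float64(259.5516450991971))
```

```bash
cat >> h.py <<'E'
def lean(h,th): return (R.from_euler('z',h)*R.from_euler('y',-th)*R.from_euler('x',np.pi)).as_rotvec()
E
python3 - <<'E'
from h import *
h=np.radians(-2);d=np.array([np.cos(h),np.sin(h),0]);rot=lean(h,np.radians(12))
v=np.array([.5305,-.3653,0]);p=v-.045*d
movep(p+[0,0,.15],rot)
move_l(p+[0,0,.0695],velocity=.08)
f=wrist();cv2.imwrite("pics/w2.png",f["img"][:,:,::-1])
for n in ["vial","pan"]:
    for dd in silhouettes("wrist",n)[:2]:
        ys,xs=np.where(dd["mask"]);print(n,dd["centre"],dd["score"],xs.min(),xs.max(),ys.min(),ys.max())
for n in ["vial","pan_mid"]:
    for dd in tip_of("wrist",n)[:2]:print(n,dd["centre"],dd["score"],ray(f,dd["centre"],.0635,f["T"]).round(4))
s=get_state();print(s["clock"],s["position"],s["contact_force"]);np.save("T2.npy",f["T"])
E
```

```text
vial [552.2, 16.6] 0.92 520 616 0 44
vial [38.3, 53.0] 0.89 0 88 14 84
pan [325.2, 124.0] 0.6 254 399 62 206
pan [264.7, 190.1] 0.33 125 480 0 358
vial [326.0, 175.0] 0.93 [ 0.5313 -0.3656  0.0635]
vial [530.6, 27.4] 0.74 [ 0.604  -0.4744  0.0635]
pan_mid [327.6, 138.5] 0.68 [ 0.551  -0.3672  0.0635]
5.5667 [ 0.48572291 -0.36394095  0.06994638] [-0.50316038  0.04478108 -0.46511362]
```

View pics/w2.png

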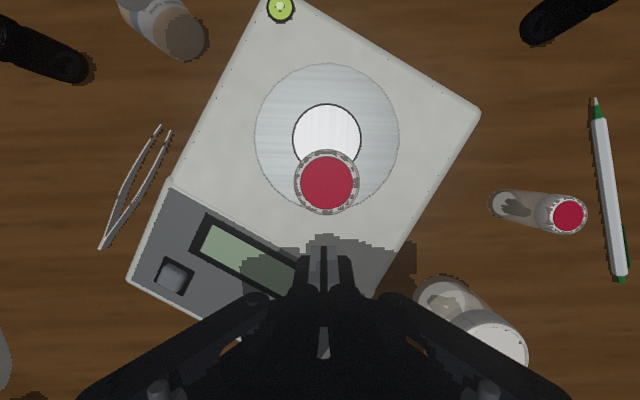

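```bash
python3 - <<'E'
from h import *
T=np.load("T2.npy");f=dict(fx=295.607,fy=295.607,cx=323.239,cy=201.668)
pan=ray(f,(326.5,137.5),.0635,T);cap=ray(f,(327,182.3),.1215,T);print(pan.round(4),cap.round(4))
h=np.radians(-2);d=np.array([np.cos(h),np.sin(h),0])
s0=get_state()["position"]
print("lateral",np.cross(d,pan-s0)[2],np.cross(d,cap-s0)[2],"along",(pan-s0)@d,(cap-s0)@d)
lat=np.cross(d,cap-s0)[2]
L=(pan-s0)@d-.0235-.006
goal=s0+L*d; 
move_l(goal,velocity=.02)
sleep(.2)
f=wrist();cv2.imwrite("pics/w3.png",f["img"][:,:,::-1])
s=get_state();print(L,s["clock"],s["position"],s["contact_force"]);np.save("T3.npy",f["T"])
hsv=cv2.cvtColor(f["img"],cv2.COLOR_RGB2HSV)
m=((hsv[...,0]<8)|(hsv[...,0]>170))&(hsv[...,1]>150)&(hsv[...,2]>80);m[:, :200]=0;m[:,450:]=0
ys,xs=np.where(m);print("red",(xs.min()+xs.max())/2,(ys.min()+ys.max())/2,np.ptp(xs),np.ptp(ys));print(ray(f,((xs.min()+xs.max())/2,(ys.min()+ys.max())/2),.1215,f["T"]))
E
```

```text
[ 0.5515 -0.3666  0.0635] [ 0.5301 -0.3654  0.1215]
lateral -0.00034406631207597235 0.00012211105232518113 along 0.06583691825754985 0.04435210204185457
0.03633691825754985 7.7917 [ 0.52199363 -0.36522739  0.06993716] [0.17484791 0.21495566 0.64014537]
red 328.0 248.0 50 48
[ 0.54242672 -0.36608945  0.1215    ]
```

View pics/w3.png

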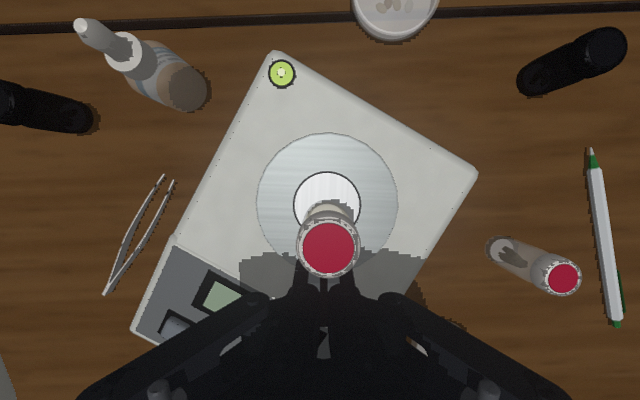

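```bash
python3 - <<'E'
from h import *
T=np.load("T3.npy");f=dict(fx=295.607,fy=295.607,cx=323.239,cy=201.668)
pan=ray(f,(327,204),.0635,T);print(pan, ray(f,(327,172),.0635,T),ray(f,(330,200),.0635,T),ray(f,(330,202),.0635,T))
f=grab_frame("side")
cv2.imwrite("pics/s3.png",cv2.resize(f["img"][150:260,270:400,::-1],None,fx=5,fy=5,interpolation=2))
E
```

```text
[ 0.55142517 -0.36675541  0.0635    ] [ 0.56904285 -0.36734392  0.0635    ] [ 0.55359327 -0.36848696  0.0635    ] [ 0.55248118 -0.36845108  0.0635    ]
```

View pics/s3.png

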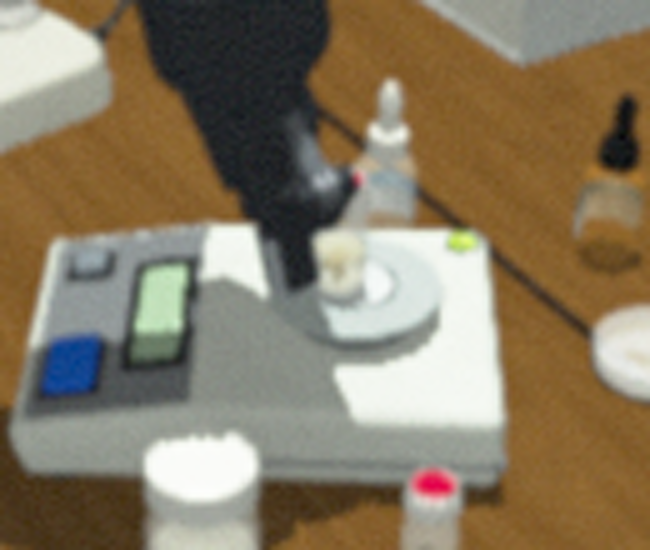

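```bash
python3 - <<'E'
from h import *
h=np.radians(-2);d=np.array([np.cos(h),np.sin(h),0])
s0=get_state()["position"]
move_l(s0+.0095*d,velocity=.015)
sleep(.1)
move_l(s0-.035*d,velocity=.06)
f=wrist();cv2.imwrite("pics/w4.png",f["img"][:,:,::-1])
s=get_state();print(s["clock"],s["position"],s["contact_force"]);np.save("T4.npy",f["T"])
hsv=cv2.cvtColor(f["img"],cv2.COLOR_RGB2HSV)
m=((hsv[...,0]<8)|(hsv[...,0]>170))&(hsv[...,1]>150)&(hsv[...,2]>80);m[:, :200]=0;m[:,450:]=0
ys,xs=np.where(m);print("red",(xs.min()+xs.max())/2,(ys.min()+ys.max())/2,np.ptp(xs),np.ptp(ys));print(ray(f,((xs.min()+xs.max())/2,(ys.min()+ys.max())/2),.1215,f["T"]))
E
```

```text
9.6667 [ 0.48739355 -0.36419706  0.0700841 ] [-0.18211877  0.39270275 -0.18544725]
red 327.5 122.5 51 53
[ 0.55208502 -0.36638951  0.1215    ]
```

View pics/w4.png

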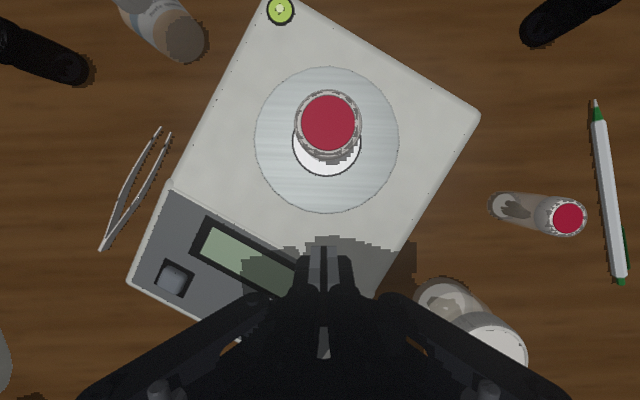

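```bash
python3 - <<'E'
from h import *
h=np.radians(-32);d=np.array([np.cos(h),np.sin(h),0]);rot=lean(h,np.radians(10))
p=get_state()["position"];move_l([p[0]-.01,p[1],.16],velocity=.12)
k=np.array([.4285,-.3308,.045])
movep(k-.06*d+[0,0,.08],rot)
f=wrist();cv2.imwrite("pics/w5.png",f["img"][:,:,::-1])
hsv=cv2.cvtColor(f["img"],cv2.COLOR_RGB2HSV)
m=((hsv[...,0]>105)&(hsv[...,0]<130)&(hsv[...,1]>150)&(hsv[...,2]>50)).astype(np.uint8)
n,l,st,c=cv2.connectedComponentsWithStats(m)
for i in np.argsort(-st[1:,4])[:3]+1: print(st[i],c[i],ray(f,c[i],.045,f["T"]),cv2.boxPoints(cv2.minAreaRect(np.argwhere(l==i)[:,::-1].astype(np.float32))).round(0).tolist())
for dd in tip_of("wrist","log_key_top")[:2]:print(dd,ray(f,dd["centre"],.045,f["T"]))
for dd in tip_of("wrist","power_key_top")[:2]:print(dd,ray(f,dd["centre"],.045,f["T"]))
s=get_state();print(s["clock"],s["position"],s["contact_force"])
E
```

```text
[ 305  139   46   28 1259] [327.1350278  152.38919778] [ 0.4253081  -0.33083043  0.045     ] [[305.0, 139.0], [350.0, 139.0], [350.0, 166.0], [305.0, 166.0]]
{'centre': [327.9, 153.6], 'score': 0.87} [ 0.42420077 -0.33084505  0.045     ]
{'centre': [223.8, 153.7], 'score': 0.81} [ 0.46712559 -0.26189604  0.045     ]
{'centre': [170.6, 122.1], 'score': 0.61} [ 0.50846526 -0.2409108   0.045     ]
11.2917 [ 0.37866645 -0.30023095  0.1253746 ] [-0.25110245 -0.16170732  0.17993919]
```

View pics/w5.png

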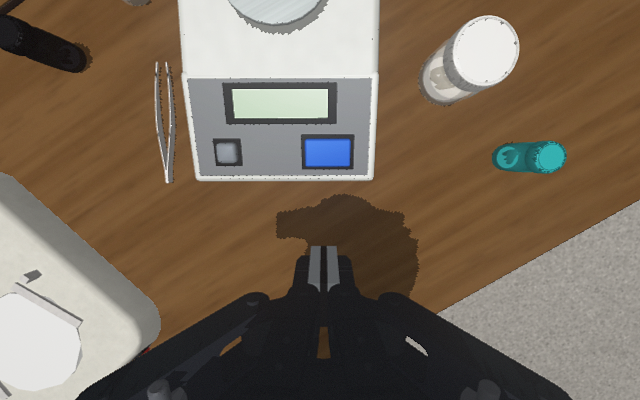

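```bash
python3 - <<'E'
from h import *
h=np.radians(-32);th=np.radians(10);d=np.array([np.cos(h),np.sin(h),0]);rot=lean(h,th)
n=-d*np.sin(th)+np.array([0,0,np.cos(th)])
k=np.array([.4265,-.331,.046])
movep(k+.03*n,rot)
sleep(.3)
a=move_l(k+.008*n,velocity=.05,until_force=2.0);print(a,(get_state()["position"]-k)@n,get_state()["contact_force"])
if not a:
    b=move_l(k-.012*n,velocity=.01,until_force=1.5)
    s=get_state();print("touch",b,(s["position"]-k)@n,s["contact_force"]@n)
    b=move_l(s["position"]-.008*n,velocity=.01,until_force=6)
    s=get_state();print("stop",b,(s["position"]-k)@n,s["contact_force"]@n)
    sleep(.3);s=get_state();print("hold",(s["position"]-k)@n,s["contact_force"]@n,s["clock"])
E
```

```text
False 0.0075978692196729545 [ 0.58038752 -0.58070436 -0.24057861]
touch True -0.0037653909144632273 1.927742593478608
stop True -0.0057000326493740925 7.239881214528683
hold -0.005678112125668523 7.105149105583105 14.4583
```

```bash
python3 - <<'E'
from h import *
h=np.radians(-32);th=np.radians(10);d=np.array([np.cos(h),np.sin(h),0])
n=-d*np.sin(th)+np.array([0,0,np.cos(th)])
p=get_state()["position"]
move_l(p+.02*n,velocity=.04);move_l(p-.06*d+[0,0,.11],velocity=.12);sleep(.3)
f=wrist();g=grab_frame("side")
print(get_state()["clock"],get_state()["contact_force"])
cv2.imwrite("pics/end.png",np.hstack([cv2.resize(f["img"][0:220,140:500],(400,300)),cv2.resize(g["img"][150:270,260:420],(400,300))])[:,:,::-1])
E
```

```text
16.5583 [ 0.41779886 -0.3133294  -0.1793603 ]
```

View pics/end.png

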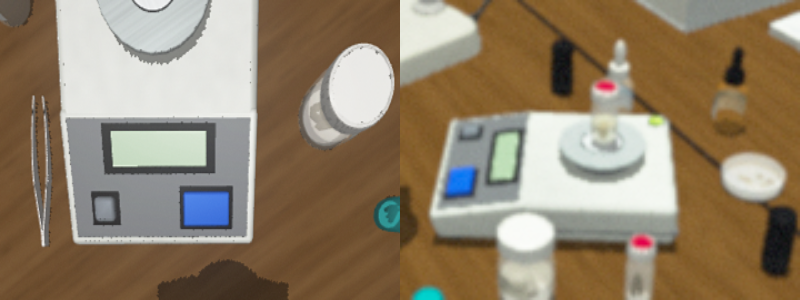

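The vial stands upright in the middle of the pan at about (605,140), the blue key at (206,208) is up again, and the arm is clear.

```bash
python3 -c "
from cell import *
print(sign_off())"
```

```text
the job is handed in; nothing more can be done
None
```

I nudged the vial upright into the ring, measured within about 1 mm of the pan centre, then pressed the blue key to its stop and released it, and handed in the job at about 17 s with the arm clear of everything.

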